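Make the knife safe and tidy the bench caddy

ROBOT

A 6-joint arm with a two-finger parallel gripper is mounted at the origin on the work surface. World frame = base frame: x ahead of the robot, y to its left, z up, the work surface at z = 0. Lengths are in m, angles in rad, forces in N, time in s.
With the tool pointing down it reaches from about 0.225 to 0.725 m from the base axis. Payload 3.1 kg.
Tool frame: the origin (TCP) lies between the finger pads; the fingertips stand 11 mm ahead of it and the grasp point (between the pads) lies 8 mm behind it; x points along the fingers, y is the direction in which the jaws open and shut, and the axes are right-handed (so a half turn about x gives the same grasp; the last joint's range is limited). The gripper opens to 85 mm and grips with 20 to 120 N. Pads are 22 mm wide; open, the fingers measure 114 mm over their backs; the gripper's body (76 mm by 85 mm) begins 54 mm behind the grasp point. The pads swing forward as they close: fully open they stand 13 mm farther back than shut.
Start: joints at [1.1, 0.048, 0.099, 1.622, 0, 1.443], TCP at [0.176, 0.494, 0.242] pointing down, gripper open.
Joint ranges: [-2.91, 2.91], [-0.99, 1.94], [-1.21, 1.42], [-2.12, 2.29], [-1.49, 1.47], [-3.14, 3.14]. Speed limits (rad/s): [2.79, 2.79, 3.14, 3.14, 3.14, 3.14].

INTERFACE

Orientations are given as a unit quaternion [x, y, z, w].
In Python, from plant import manip, kinematics, optics, models, readout gives the robot as it stands. The module is installed in compiled form; this text tells all that it offers. Calls block until the motion is done:
- manip.goto(position, orientation): joint-space move of the TCP to a pose.
- manip.move_linear(position, max_speed=0.15, orientation=None, force_limit=None): straight line of the TCP; orientation=None keeps the orientation; max_speed is the mean speed in m/s. With force_limit (N) it stops when the force on the tool has changed by that much, and returns True; else False.
- manip.move_j(angles): joint-space move.
- manip.set_gripper(opening, squeeze=None): finger opening in m; squeeze is the grip in N (None keeps the last); returns when the fingers have stopped.
- manip.dwell(seconds).
- kinematics.ik(position, orientation): joint angles nearest the present ones, or None.
- optics.camera(name): name is "scene" or "side" or "wrist"; returns the picture (400x640x3 uint8, red, green, blue); there is no depth.
- optics.camera_params(name): a dict with "fx", "fy", "cx", "cy" (pixels), "eye" and "rotation" of the camera in the world; the wrist camera has in their place "tool_from_camera" (4x4, takes a point from camera to tool coordinates, whose origin is the TCP and whose axes are the tool frame's). Camera axes: x right, y up, looking along -z (the intrinsics and any distortion apply to the point x, -y, -z); pixel columns grow to the right and rows downward; lengths in m; the calibration is good to about 2 mm. The wrist camera is an equidistant fisheye: a pixel r from the principal point sees the ray r / f radians off the axis. A picture is of the moment at which its call begins: read the wrist's pose just before it. camera_params takes no time and is no camera call.
A pose or a line that the arm cannot do raises manip.PlanningError and nothing moves.
- manip.finish_job(): hands the job in, once; it reports no verdict.
Trained networks look in the newest picture that a camera, given by its name, has taken for a name from the list of things; names that differ only in an ending like _2 or _b are one class to them, and where a whole thing is asked for, a point or a joint stands for the part that bears it (a point fixed in the world has none). Each returns a list of dicts, best first, with "conf" (0 to 1); they miss things now and then, are a little off and sometimes report something else, mostly with a low value. They report only what shows in the picture. A call takes as long as a camera call. They do not tell look-alikes from the thing itself.
- models.cut_out(camera, name): "pixels" (400x640 bool, what is visible of it) and "point" ([row, column] in pixels, amid what is visible of it).
- models.tip_of(camera, name): "point" ([row, column] in pixels: a listed point, or the origin of a listed thing).
Readings, each from a call of its own:
- readout.read_time(): time.
- readout.read_joints(): joint angles.
- readout.read_joint_velocities(): joint speeds.
- readout.read_tau(): joint torques, N m.
- readout.read_position(): TCP position.
- readout.read_eef_rot(): TCP orientation.
- readout.read_contact_force(): force on the tool from outside, world axes, zero at the start.
- readout.read_torque(): the same for the moment, N m.
- readout.read_width(): finger opening in m.
Only numpy, scipy, OpenCV 4.12 (cv2) and the standard library are available. Lean on these libraries where they do the work, as an engineer would, in place of code of your own. Each camera call takes 0.05 s, during which the arm holds its last target.

TASK

First make the sharp marking knife safe: open the hinged blade case, lay the knife flat inside and shut the lid fully. Only then gather the other things into the plywood caddy, standing or lying flat on the bay floor as they do now: the green-capped glue pot in the green bay, the yellow-lidded wax tin in the yellow bay and the black sanding block in the black bay. Leave the look-alikes (blue-capped pot, red-lidded tin, pale offcut) where they are.

Things in the scene. Friction and masses are not known exactly. Their poses are not given: they have to be found in the camera images.
- knife_mid (a point): Marking knife lying flat: a pale boxwood handle 60 long, 18 wide, 13 high with a brass band, and a short steel blade running on 14 mm beyond the handle's end (74 long over all). The point is the centre of the handle, half-way up; +y runs along the handle towards the blade, x across its 18 mm width, z up.
- pot_green_mid (a point): Glue pot with the GREEN screw cap: upright round white pot, 44 mm diameter, 65 high with cap. The point is its centre, half-way up (32.5 above what it stands on); z up.
- tin_yellow_mid (a point): Wax tin with the YELLOW lid: upright round metal tin, 54 mm diameter, 40 high. The point is its centre, half-way up (20 above what it stands on); z up.
- sander_mid (a point): Sanding block: a black rubber block with dark red abrasive on its underside and the lower 12 mm of its sides, 70 long (y), 42 wide (x), 40 high. The point is its centre, half-way up; z up.
- caddy: Low open plywood caddy, fixed to the bench, 104 (x) by 252 (y), walls 20 high and 6 thick, three bays in a row along y, each 92 (x) by 76 (y) inside, floor 6 above the bench. Origin: centre of its underside. Floor colours: GREEN bay centred at y = -82 mm, YELLOW bay at y = 0, BLACK bay at y = +82 mm, all at x = 0.
- case: Hinged blade case, fixed to the bench, its lid apart: grey box 120 (x) by 100 (y) by 30 high, walls and floor 5 thick (inside 110 by 90, floor 5 above the bench, lined black inside). Origin: centre of its underside. The lid hinges on the rim at x = +60 mm, z = 30.5 mm, about the case's y axis, and opens upward and away towards +x.
- case_lid (a joint): Angle of the case's teal lid (120 by 100, 8 thick) in rad: 0 shut, grows as it opens, up to 1.9. It starts between shut and slightly ajar. A stiff friction hinge (about 0.13 N m) holds it at any angle. A round black knob stands on its top face on the centre line; with the lid shut the middle of the knob's head is at x = -30, y = 0, z = 73.5 mm in the case's frame (90 mm before the hinge axis and 43 mm above it, 35 mm above the lid's top face).
- pot_blue_mid (a point): Look-alike, to be left alone: the same white pot, but with a BLUE cap; 44 mm diameter, 65 high; the point is its centre, half-way up.
- tin_red_mid (a point): Look-alike, to be left alone: the same tin, but with a RED lid; 54 mm diameter, 40 high; the point is its centre, half-way up.
- offcut_mid (a point): Look-alike, to be left alone: a plain pale wood offcut of the sanding block's size, 70 (y) by 42 (x) by 40 high; the point is its centre, half-way up.
There are look-alikes about, which are no part of the job. What is shaped like the part that bears pot_green_mid but pink is not meant.

How it is judged:
By the outcome, as a careful person would: the job done as asked, in the order asked, and still so for the second after the job is handed in, with the robot touching nothing.
It also fails if it takes over 134 s, if anything falls off the work surface, if the arm or the gripper's body presses on something with over 40 N, if the wrist force passes 120 N, or if a joint passes its speed limit or range.

## Working session

There is one attempt and no reset: what is moved stays moved. The work goes in short steps, each a Python script; the robot and the scene stay as the last script left them, time stands still between calls to the robot, and variables do not carry over. Pictures are saved under pics/ and viewed, and the job is handed in when it is done.

```bash
ls; mkdir -p pics; python3 - <<'E'
from plant import manip, kinematics, optics, models, readout
import cv2
for c in ["scene","side","wrist"]:
    im=optics.camera(c); cv2.imwrite(f"pics/a_{c}.png",im[:,:,::-1]); 
    p=optics.camera_params(c); print(c,p)
print(readout.read_time(),readout.read_position(),readout.read_eef_rot(),readout.read_width())
E
```

```text
pics
scene {'fx': 499.2683160798926, 'fy': 499.2683160798926, 'cx': 321.86058221478436, 'cy': 189.50074043495624, 'eye': array([1.55825479, 0.25388059, 0.7208264 ]), 'rotation': array([0.29821261, 0.38266782, 0.68832274, 0.53930175])}
side {'fx': 416.3428288623766, 'fy': 416.3428288623766, 'cx': 317.19732631564483, 'cy': 204.5099456068165, 'eye': array([0.46073758, 0.99793725, 0.69213796]), 'rotation': array([-0.01188064,  0.48171329,  0.87580524, -0.0278628 ])}
wrist {'fx': 309.70691628693146, 'fy': 309.70691628693146, 'cx': 319.90407780144375, 'cy': 194.85786903469526, 'tool_from_camera': array([[-8.03572238e-05,  3.05935777e-01, -9.52052149e-01,
        -1.31415974e-01],
       [ 9.99999596e-01, -8.28184523e-04, -3.50535911e-04,
        -7.02545810e-04],
       [-8.95716330e-04, -9.52051792e-01, -3.05935587e-01,
        -7.89474730e-02],
       [ 0.00000000e+00,  0.00000000e+00,  0.00000000e+00,
         1.00000000e+00]])}
0.15 [0.17626057 0.49405036 0.24135274] [ 0.11997908  0.69694796 -0.12122907  0.69654295] 0.08530310774495374
```

View pics/a_scene.png

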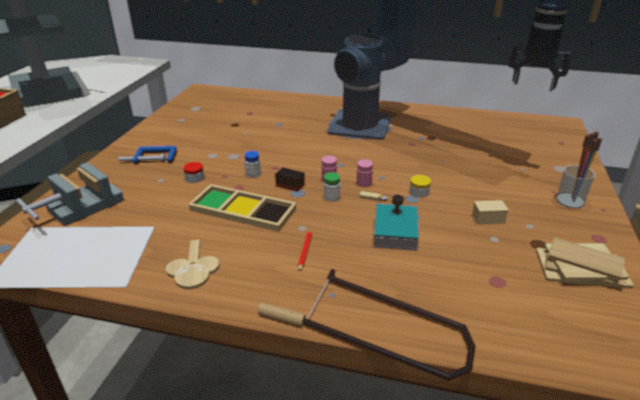

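View pics/a_side.png

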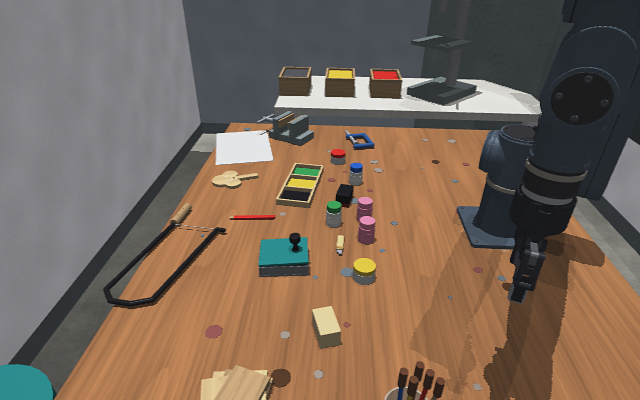

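View pics/a_wrist.png

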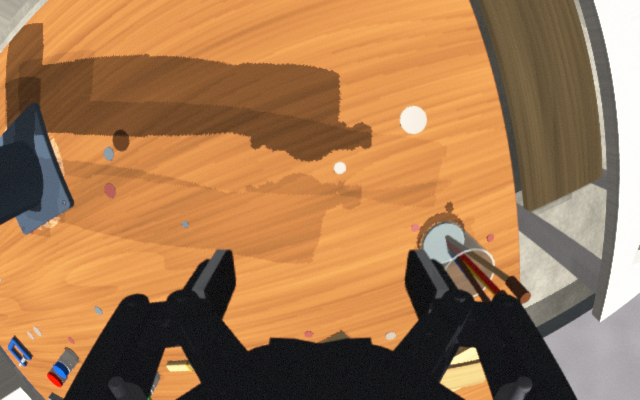

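```bash
cat > h.py <<'E'
from plant import manip, kinematics, optics, models, readout
import numpy as np, cv2
from scipy.spatial.transform import Rotation as R
from scipy.optimize import least_squares
def cam_pose(c):
    p=optics.camera_params(c)
    if c!="wrist": return p,R.from_quat(p["rotation"]).as_matrix(),np.array(p["eye"])
    T=np.eye(4);T[:3,:3]=R.from_quat(readout.read_eef_rot()).as_matrix();T[:3,3]=readout.read_position()
    M=T@p["tool_from_camera"]; return p,M[:3,:3],M[:3,3]
def project(cp,X,c):
    p,Rm,e=cp; q=(np.atleast_2d(X)-e)@Rm; x,y,z=q[:,0],-q[:,1],-q[:,2]
    if c=="wrist":
        r=np.hypot(x,y); th=np.arctan2(r,z); s=np.where(r>1e-9,th/np.maximum(r,1e-9),1/z)
        u,v=x*s,y*s
    else: u,v=x/z,y/z
    return np.c_[p["fy"]*v+p["cy"],p["fx"]*u+p["cx"]]  # row,col
def ray(cp,rc,c):
    p,Rm,e=cp; u=(rc[1]-p["cx"])/p["fx"]; v=(rc[0]-p["cy"])/p["fy"]
    if c=="wrist":
        th=np.hypot(u,v); s=np.sin(th)/max(th,1e-9); d=np.array([u*s,-v*s,-np.cos(th)])
    else: d=np.array([u,-v,-1.]); d/=np.linalg.norm(d)
    return e,Rm@d
def onz(cp,rc,c,z):
    e,d=ray(cp,rc,c); return e+d*(z-e[2])/d[2]
def down(a): # jaw axis (tool y) at angle a in world
    c,s=np.cos(a),np.sin(a)
    return R.from_matrix(np.array([[0,c,s],[0,s,-c],[-1,0,0]])).as_quat()
def snap(c,name=None):
    cp=cam_pose(c); im=optics.camera(c)
    if name: cv2.imwrite(f"pics/{name}.png",im[:,:,::-1])
    return cp,im
E
python3 - <<'E'
from h import *
zs=dict(knife_mid=.0065,pot_green_mid=.0325,tin_yellow_mid=.02,sander_mid=.02,caddy=0,case=0,case_lid=.06,tin_red_mid=.02,offcut_mid=.02)
for c in ["scene","side"]:
    cp,im=snap(c)
    for n,z in zs.items():
        for d in (models.tip_of(c,n) if n!="case_lid" else models.cut_out(c,n)):
            if d["conf"]>.2: print(c,n,np.round(d["point"],1),round(d["conf"],2),np.round(onz(cp,d["point"],c,z)[:2],4))
print(readout.read_time())
E
```

```text
scene knife_mid [198.1 367.4] 0.54 [0.4602 0.1036]
scene pot_green_mid [174.8 362.5] 0.92 [0.3876 0.0767]
scene pot_green_mid [183.1 334.2] 0.88 [0.4486 0.0112]
scene pot_green_mid [172.5 330.2] 0.61 [ 0.3962 -0.0119]
scene tin_yellow_mid [190.9 421.9] 0.67 [0.4123 0.2403]
scene sander_mid [178.  287.8] 0.67 [ 0.4323 -0.1233]
scene sander_mid [197.5 370.5] 0.23 [0.4762 0.1138]
scene caddy [209.1 242.2] 0.77 [ 0.5778 -0.2014]
scene case [229.2 396.8] 0.72 [0.5701 0.1941]
scene case [171.1 188.9] 0.32 [ 0.4305 -0.4247]
scene case [185.4 335.1] 0.28 [0.4075 0.0049]
scene case_lid [216.3 393.9] 0.71 [0.6042 0.1868]
scene tin_red_mid [172.9 190.5] 0.67 [ 0.47   -0.3969]
scene offcut_mid [211.3 488.5] 0.77 [0.4693 0.4075]
side knife_mid [239.1 338.9] 0.7 [0.4523 0.0899]
side pot_green_mid [213.7 333.6] 0.83 [0.4697 0.0053]
side pot_green_mid [210.9 361.3] 0.79 [ 0.3901 -0.0148]
side tin_yellow_mid [273.6 368.1] 0.9 [0.3805 0.2394]
side tin_yellow_mid [264.3 282.1] 0.7 [0.59   0.2196]
side sander_mid [197.  346.4] 0.57 [ 0.4327 -0.1098]
side caddy [188.4 301.9] 0.9 [ 0.5787 -0.1872]
side caddy [175.1 356.1] 0.24 [ 0.3982 -0.2927]
side case [258.8 281.5] 0.69 [0.5982 0.1751]
side case_lid [250.8 285.8] 0.89 [0.5799 0.2161]
side tin_red_mid [156.6 338.5] 0.46 [ 0.4621 -0.3945]
side offcut_mid [324.4 324.7] 0.7 [0.4771 0.4021]
1.15
```

```bash
python3 - <<'E'
from h import *
q=R.from_quat(readout.read_eef_rot()).as_matrix(); print(np.round(q,3), readout.read_joints())
for a in np.arange(-np.pi,np.pi,np.pi/4):
    for P in ([.42,.08,.36],[.58,.19,.1],[.58,-.27,.1]):
        j=kinematics.ik(P,down(a)); print(round(a,2),P,None if j is None else np.round(j,2))
E
```

```text
[[-0.     0.336  0.942]
 [-0.     0.942 -0.336]
 [-1.    -0.     0.   ]] [ 1.10018970e+00  4.79732818e-02  9.91496436e-02  1.62201101e+00
 -1.62377560e-05  1.44301784e+00]
-3.14 [0.42, 0.08, 0.36] [ 0.03 -0.14  0.16  1.87  0.   -1.54]
-3.14 [0.58, 0.19, 0.1] [ 0.21  0.28  0.08  1.37  0.   -1.36]
-3.14 [0.58, -0.27, 0.1] [-0.54  0.36  0.18  1.39  0.   -2.11]
-2.36 [0.42, 0.08, 0.36] [ 0.03 -0.14  0.16  1.87  0.   -2.33]
-2.36 [0.58, 0.19, 0.1] [ 0.21  0.28  0.08  1.37  0.   -2.15]
-2.36 [0.58, -0.27, 0.1] [-0.54  0.36  0.18  1.39  0.   -2.9 ]
-1.57 [0.42, 0.08, 0.36] [ 0.03 -0.14  0.16  1.87  0.   -3.11]
-1.57 [0.58, 0.19, 0.1] [ 0.21  0.28  0.08  1.37  0.   -2.93]
-1.57 [0.58, -0.27, 0.1] [-0.54  0.36  0.18  1.39  0.    2.6 ]
-0.79 [0.42, 0.08, 0.36] [ 0.03 -0.14  0.16  1.87  0.    2.39]
-0.79 [0.58, 0.19, 0.1] [0.21 0.28 0.08 1.37 0.   2.56]
-0.79 [0.58, -0.27, 0.1] [-0.54  0.36  0.18  1.39  0.    1.82]
0.0 [0.42, 0.08, 0.36] [ 0.03 -0.14  0.16  1.87  0.    1.6 ]
0.0 [0.58, 0.19, 0.1] [0.21 0.28 0.08 1.37 0.   1.78]
0.0 [0.58, -0.27, 0.1] [-0.54  0.36  0.18  1.39  0.    1.03]
0.79 [0.42, 0.08, 0.36] [ 0.03 -0.14  0.16  1.87  0.    0.82]
0.79 [0.58, 0.19, 0.1] [0.21 0.28 0.08 1.37 0.   0.99]
0.79 [0.58, -0.27, 0.1] [-0.54  0.36  0.18  1.39  0.    0.24]
1.57 [0.42, 0.08, 0.36] [ 0.03 -0.14  0.16  1.87  0.    0.03]
1.57 [0.58, 0.19, 0.1] [0.21 0.28 0.08 1.37 0.   0.21]
1.57 [0.58, -0.27, 0.1] [-0.54  0.36  0.18  1.39  0.   -0.54]
2.36 [0.42, 0.08, 0.36] [ 0.03 -0.14  0.16  1.87  0.   -0.75]
2.36 [0.58, 0.19, 0.1] [ 0.21  0.28  0.08  1.37  0.   -0.58]
2.36 [0.58, -0.27, 0.1] [-0.54  0.36  0.18  1.39  0.   -1.33]
```

```bash
python3 - <<'E'
from h import *
import pickle
zs=dict(knife_mid=.0065,pot_green_mid=.0325,tin_yellow_mid=.02,sander_mid=.02,caddy=0,case=0,case_lid=.06)
out=[]
for k,P in enumerate(([.40,.14,.25],[.43,-.12,.25])):
    manip.goto(P,down(np.pi/2))
    cp,im=snap("wrist",f"b{k}")
    for n,z in zs.items():
        for d in (models.tip_of("wrist",n) if n!="case_lid" else models.cut_out("wrist",n)):
            if d["conf"]>.2: print(k,n,np.round(d["point"],1),round(d["conf"],2),np.round(onz(cp,d["point"],"wrist",z)[:2],4))
    out.append((cp,im))
pickle.dump(out,open("b.pkl","wb"))
print(readout.read_time())
E
```

```text
0 knife_mid [201.7 295. ] 0.94 [0.4506 0.1083]
0 pot_green_mid [146.6 269.3] 0.81 [0.375  0.0822]
0 pot_green_mid [221.2 214.2] 0.77 [0.4683 0.006 ]
0 pot_green_mid [149.6 189.4] 0.74 [ 0.3758 -0.0174]
0 tin_yellow_mid [153.2 397.4] 0.71 [0.384  0.2337]
0 sander_mid [196.6 137.2] 0.73 [ 0.4399 -0.1143]
0 caddy [272.1 119.8] 0.72 [ 0.583  -0.2025]
0 case [287.7 353. ] 0.64 [0.5884 0.1898]
0 case_lid [295.3 355.7] 0.68 [0.5584 0.1861]
1 knife_mid [179.6 485.1] 0.82 [0.4489 0.1094]
1 pot_green_mid [122.6 409.9] 0.84 [ 0.3755 -0.016 ]
1 pot_green_mid [126.8 481.8] 0.71 [0.3747 0.0799]
1 pot_green_mid [197.9 423. ] 0.66 [0.4668 0.0077]
1 tin_yellow_mid [142.2 561.7] 0.88 [0.3851 0.2369]
1 sander_mid [172.8 321.3] 0.8 [ 0.4392 -0.1178]
1 caddy [268.3 263.7] 0.97 [ 0.5852 -0.2006]
1 caddy [141.2 559.1] 0.56 [0.386  0.2502]
1 case [257.7 506.8] 0.73 [0.5805 0.1847]
1 case [194.7 128.3] 0.68 [ 0.4736 -0.4045]
1 case_lid [265.5 520.7] 0.71 [0.5598 0.1674]
4.525
```

View pics/b0.png

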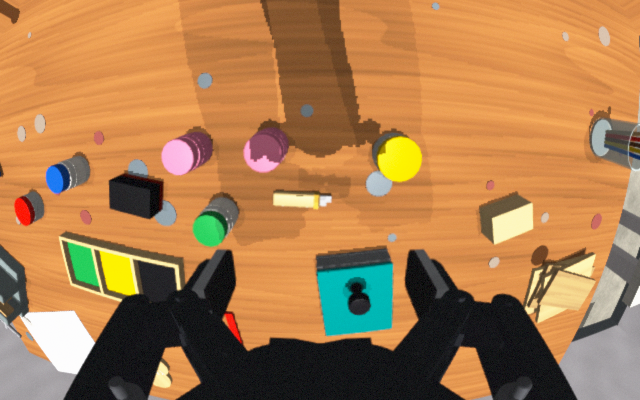

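View pics/b1.png

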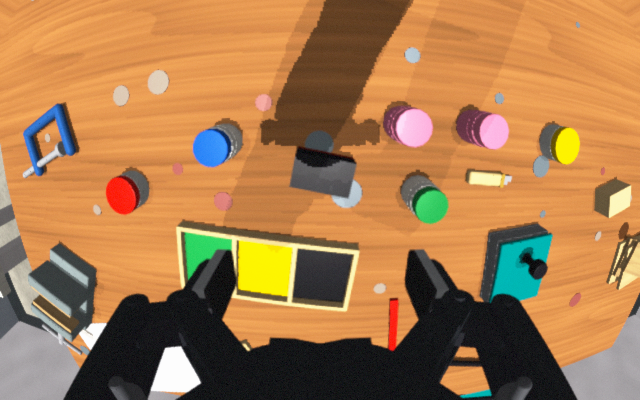

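```bash
cat >> h.py <<'E'
def boxpts(x,y,z): return np.array([[a,b,c] for a in x for b in y for c in z])
def case_T(p): 
    x,y,yaw=p[:3]; T=np.eye(4);T[:3,:3]=R.from_euler('z',yaw).as_matrix();T[:3,3]=[x,y,0];return T
def lidpts(p,th): # 8 corners of lid in world
    L=boxpts((-.12,0),(-.05,.05),(0,.008)); # rel hinge
    return (L@R.from_euler('y',th).as_matrix().T+[.06,0,.0305])@case_T(p)[:3,:3].T+case_T(p)[:3,3]
def hullmask(cp,X,c):
    rc=project(cp,X,c); h=cv2.convexHull((rc[:,::-1]*16).astype(np.int32)[:,None]); m=np.zeros((400,640),np.uint8)
    cv2.fillConvexPoly(m,h,255,cv2.LINE_AA,4); return m/255.
def knob(p,th):
    return R.from_euler('z',p[2]).apply(R.from_euler('y',th).apply([-.09,0,.043])+[.06,0,.0305])+[p[0],p[1],0]
E
python3 - <<'E'
from h import *
from scipy.optimize import minimize
manip.goto([.46,.185,.24],down(np.pi/2))
views=[(c,)+snap(c,f"c_{c}") for c in("wrist","side","scene")]
ms=[]
for c,cp,im in views:
    hsv=cv2.cvtColor(im,cv2.COLOR_RGB2HSV)
    m=((hsv[...,0]>80)&(hsv[...,0]<95)&(hsv[...,1]>120)&(hsv[...,2]>50)).astype(np.uint8)
    n,l,s,_=cv2.connectedComponentsWithStats(m)
    # choose component nearest case
    rc=project(cp,[.585,.187,.04],c)[0]; cs=cv2.moments
    best=min(range(1,n),key=lambda i:1e9 if s[i,4]<300 else np.hypot(_[i][1]-rc[0],_[i][0]-rc[1]))
    mm=(l==best).astype(np.uint8); h=cv2.convexHull(cv2.findContours(mm,0,2)[0][0])
    m2=mm.copy(); cv2.fillConvexPoly(m2,h,1); ms.append(m2*1.); print(c,s[best],_[best],m2.sum())
def cost(v,which=(0,1,2)):
    p=v[:3];t=0
    for i in which:
        c,cp,im=views[i]; h=hullmask(cp,lidpts(p,v[3]),c); t+=np.abs(h-ms[i]).sum()/ms[i].sum()
    return t
for w in((0,),(0,1,2)):
  for y0 in(0,):
    r=minimize(cost,[.585,.187,y0,.05],args=(w,),method="Nelder-Mead",options=dict(initial_simplex=np.array([.585,.187,y0,.05])+np.vstack([np.zeros(4),np.diag([.015,.015,.1,.1])]),maxiter=400,xatol=1e-4))
    print(w,r.x,r.fun,[cost(r.x,(i,)) for i in range(3)])
c,cp,im=views[0]
o=im.copy()
for q in project(cp,np.vstack([lidpts(r.x,r.x[3]),knob(r.x,r.x[3])]),c): cv2.circle(o,(int(q[1]),int(q[0])),3,(255,0,0),-1)
cv2.imwrite("pics/c_fit.png",o[:,:,::-1]); print(knob(r.x,r.x[3]),readout.read_time())
import pickle; pickle.dump((views,ms),open("c.pkl","wb"))
E
```

```text
wrist [ 280  222   87   87 5692] [325.84276177 265.08678848] 6411
side [ 259  237   49   30 1172] [282.33447099 252.23976109] 1323
scene [ 375  205   43   34 1224] [396.14052288 221.43300654] 1335
(0,) [0.58525291 0.19144075 0.1265474  0.08252757] 0.04591801468676692 [np.float64(0.04591801468676692), np.float64(0.13584693136513867), np.float64(0.22464566350884918)]
(0, 1, 2) [0.58841946 0.19035709 0.11314085 0.02952032] 0.3345150275561547 [np.float64(0.057419080563125266), np.float64(0.11156462585034013), np.float64(0.16553132114268929)]
[0.5599113  0.18711782 0.07613771] 5.85
```

View pics/c_fit.png

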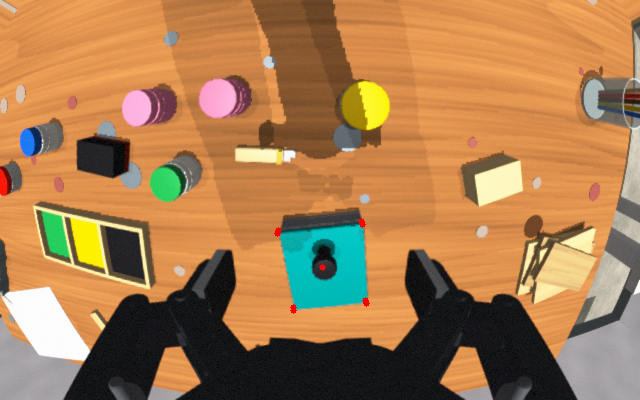

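```bash
python3 - <<'E'
from h import *
p=[.5868,.191,.12]
for th in np.arange(.05,1.9,.15):
    k=knob(p,th); P=k-[0,0,.008]
    res=[]
    for tilt in (0,-.2,-.4,.3,.6):  # about case y
        q=(R.from_rotvec(tilt*np.array([-np.sin(p[2]),np.cos(p[2]),0]))*R.from_quat(down(np.pi/2+p[2])))
        t=k+q.apply([.008,0,0]); j=kinematics.ik(t,q.as_quat()); res.append(None if j is None else np.round(j[[1,2,3]],2))
    print(round(th,2),np.round(k,3),res)
E
```

```text
0.05 [0.559 0.188 0.078] [array([ 0.25, -0.02,  1.3 ]), array([ 0.05, -0.26,  1.06]), array([-0.13, -0.49,  0.82]), array([0.57, 0.36, 1.66]), array([0.94, 0.82, 2.05])]
0.2 [0.567 0.189 0.091] [array([0.26, 0.02, 1.33]), array([ 0.06, -0.22,  1.09]), array([-0.12, -0.45,  0.84]), array([0.58, 0.41, 1.69]), array([0.97, 0.89, 2.09])]
0.35 [0.577 0.19  0.102] [array([0.28, 0.06, 1.36]), array([ 0.08, -0.18,  1.11]), array([-0.11, -0.41,  0.87]), array([0.61, 0.47, 1.73]), array([1.01, 0.99, 2.15])]
0.5 [0.588 0.191 0.111] [array([0.3 , 0.11, 1.38]), array([ 0.1 , -0.14,  1.13]), array([-0.08, -0.37,  0.88]), array([0.64, 0.53, 1.76]), array([1.08, 1.12, 2.21])]
0.65 [0.601 0.193 0.119] [array([0.33, 0.17, 1.4 ]), array([ 0.13, -0.09,  1.15]), array([-0.06, -0.33,  0.9 ]), array([0.68, 0.6 , 1.79]), None]
0.8 [0.615 0.194 0.125] [array([0.37, 0.22, 1.42]), array([ 0.16, -0.04,  1.17]), array([-0.02, -0.29,  0.91]), array([0.72, 0.68, 1.83]), None]
0.95 [0.629 0.196 0.129] [array([0.4 , 0.28, 1.44]), array([0.2 , 0.  , 1.18]), array([ 0.01, -0.25,  0.92]), array([0.78, 0.77, 1.86]), None]
1.1 [0.644 0.198 0.13 ] [array([0.44, 0.33, 1.46]), array([0.23, 0.05, 1.19]), array([ 0.05, -0.2 ,  0.92]), array([0.83, 0.86, 1.9 ]), None]
1.25 [0.659 0.2   0.129] [array([0.49, 0.39, 1.47]), array([0.27, 0.09, 1.19]), array([ 0.09, -0.17,  0.92]), array([0.9 , 0.97, 1.94]), None]
1.4 [0.673 0.201 0.126] [array([0.53, 0.44, 1.48]), array([0.31, 0.14, 1.2 ]), array([ 0.12, -0.13,  0.92]), array([0.98, 1.08, 1.98]), None]
1.55 [0.687 0.203 0.121] [array([0.57, 0.49, 1.49]), array([0.35, 0.17, 1.2 ]), array([ 0.16, -0.1 ,  0.91]), array([1.07, 1.22, 2.03]), None]
1.7 [0.7   0.205 0.114] [array([0.61, 0.53, 1.49]), array([0.38, 0.2 , 1.19]), array([ 0.2 , -0.07,  0.9 ]), None, None]
1.85 [0.712 0.206 0.105] [array([0.65, 0.57, 1.49]), array([0.42, 0.23, 1.18]), array([ 0.23, -0.05,  0.89]), None, None]
```

```bash
python3 - <<'E'
from h import *
p=[.5868,.191,.12]; q=down(np.pi/2+p[2]); th=.05
k=knob(p,th)
manip.set_gripper(.055,25)
manip.goto(k+[0,0,.06],q)
manip.move_linear(k-[0,0,.008],.12,force_limit=8)
snap("wrist","d0");snap("side","d0s")
manip.set_gripper(0.0,25)
print(readout.read_width(),readout.read_position(),k,readout.read_contact_force(),readout.read_time())
snap("wrist","d1")
E
```

```text
0.026661372270239007 [0.55944951 0.18833216 0.07039687] [0.55926106 0.18767937 0.07794439] [-0.7057156   2.28801846  1.08466231] 8.0583
```

View pics/d0.png

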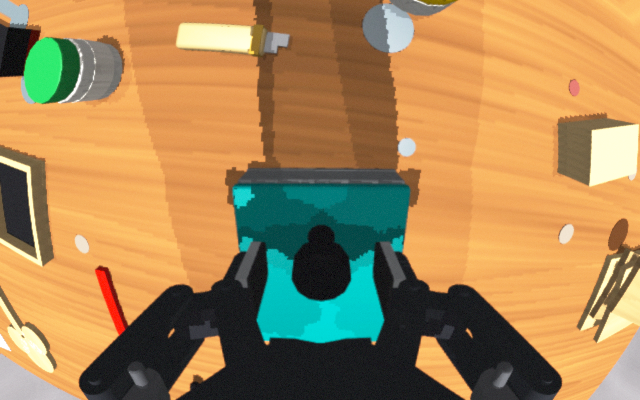

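View pics/d1.png

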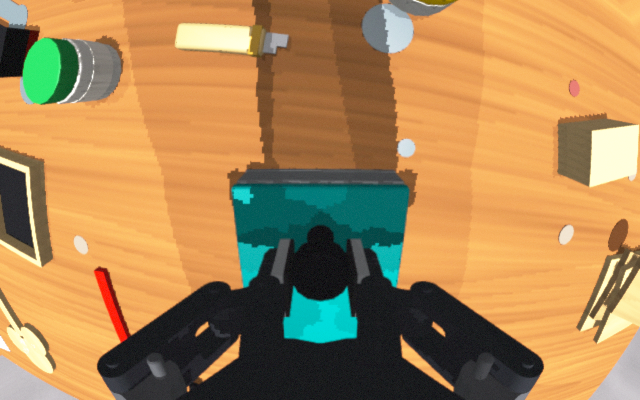

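View pics/d0s.png

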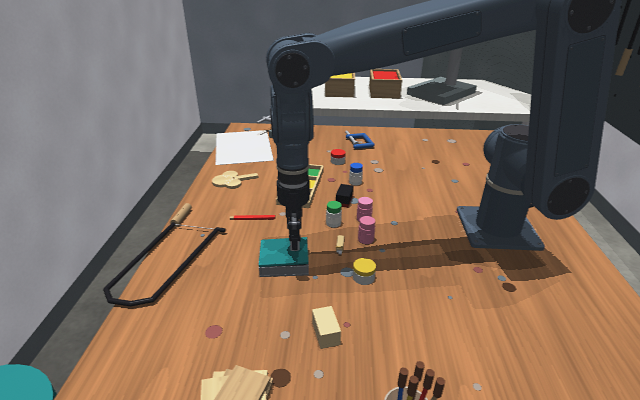

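```bash
python3 - <<'E'
from h import *
p=[.5868,.191,.12]; q=down(np.pi/2+p[2])
P0=readout.read_position(); k0=knob(p,.05)
for th in np.arange(.25,1.66,.2):
    manip.move_linear(P0+knob(p,th)-k0,.15,force_limit=25)
    print(round(th,2),np.round(readout.read_contact_force(),1),np.round(readout.read_position(),4),round(readout.read_width(),4))
snap("side","e0");snap("wrist","e0w"); print(readout.read_time())
E
```

```text
0.25 [-2.4  1.1  1.6] [0.5703 0.1896 0.087 ] 0.0265
0.45 [-4.  -0.3  3.4] [0.5843 0.1912 0.1009] 0.0269
0.65 [-2.7 -0.8  3.6] [0.6016 0.1932 0.1121] 0.0268
0.85 [-1.7 -0.3  4.2] [0.6203 0.1954 0.1194] 0.0264
1.05 [-0.4 -0.6  5.1] [0.6398 0.1977 0.1229] 0.0263
1.25 [-0.1 -0.7  5.4] [0.6601 0.2    0.1226] 0.0268
1.45 [ 1.3 -0.8  6.1] [0.68   0.2023 0.1183] 0.0266
1.65 [ 2.3 -1.   4.5] [0.6985 0.2044 0.1101] 0.0267
10.475
```

View pics/e0.png

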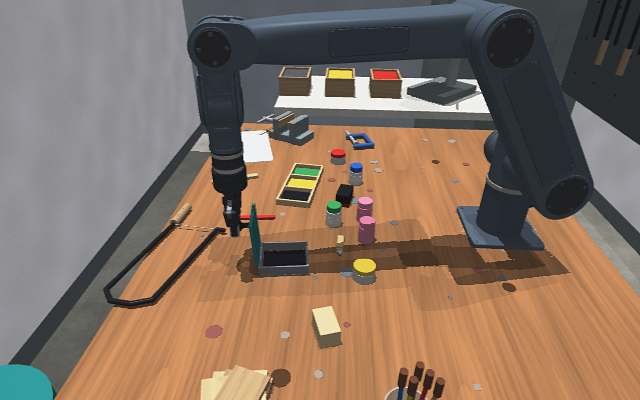

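View pics/e0w.png

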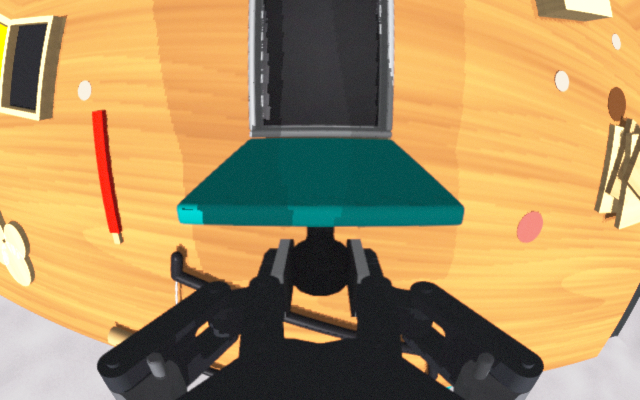

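```bash
python3 - <<'E'
from h import *
P0=readout.read_position()
manip.set_gripper(.05,25)
manip.move_linear(P0+[0,0,.1],.2)
manip.goto([.40,.1,.14],down(np.pi/2))
cp,im=snap("wrist","f0"); d=models.tip_of("wrist","knife_mid"); print(d, [onz(cp,x["point"],"wrist",.0065) for x in d])
d=models.cut_out("wrist","knife_mid")
for x in d:
    if x["conf"]<.3: continue
    rc=np.argwhere(x["pixels"]); W=np.array([onz(cp,r,"wrist",.0085)[:2] for r in rc])
    box=cv2.minAreaRect(W.astype(np.float32)*1000); print(x["conf"],box)
import pickle; pickle.dump((cp,im),open("f.pkl","wb")); print(readout.read_time())
E
```

```text
[{'point': [238.6, 327.4], 'conf': 0.77}] [array([0.45026725, 0.10687913, 0.0065    ])]
0.67 ((445.98956298828125, 117.11083984375), (73.8655014038086, 24.055553436279297), 88.5336685180664)
12.8583
```

View pics/f0.png

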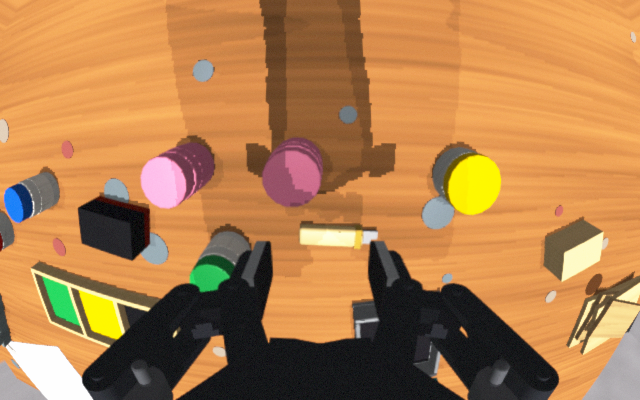

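```bash
python3 - <<'E'
from h import *
import pickle
cp,im=pickle.load(open("f.pkl","rb"))
o=cv2.resize(im[205:265,270:410],None,fx=5,fy=5,interpolation=cv2.INTER_CUBIC)
def draw(x,y,ya,col):
    X=boxpts((-.009,.009),(-.03,.03),(-.0065,.0065))@R.from_euler('z',ya).as_matrix().T+[x,y,.0065]
    X=np.vstack([X,R.from_euler('z',ya).apply([0,.044,0])+[x,y,.0065]])
    for r in project(cp,X,"wrist"): cv2.circle(o,(int((r[1]-270+.5)*5),int((r[0]-205+.5)*5)),4,col,-1)
draw(.4495,.108,0.0,(255,0,0)); draw(.4475,.109,-.05,(0,0,255))
cv2.imwrite("pics/f1.png",o[:,:,::-1])
E
```

```text
(no output)
```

View pics/f1.png

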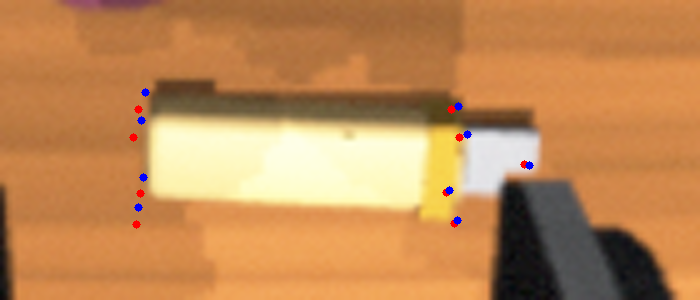

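```bash
python3 - <<'E'
from h import *
K=np.array([.4465,.110,0]); a=-.05
manip.set_gripper(.042,30)
manip.goto(K+[0,0,.10],down(a))
snap("wrist","g0")
print(manip.move_linear(K+[0,0,.0125],.1,force_limit=8),readout.read_position(),readout.read_time())
manip.set_gripper(0.0,30)
print(readout.read_width(),readout.read_contact_force())
snap("wrist","g1");
E
```

```text
False [0.44719153 0.11007043 0.0132069 ] 15.6333
0.016930308511291278 [-0.31201563 -0.19940079  4.21919948]
```

View pics/g0.png

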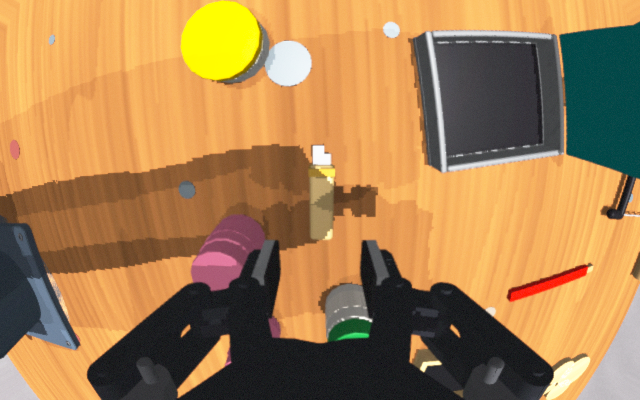

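View pics/g1.png

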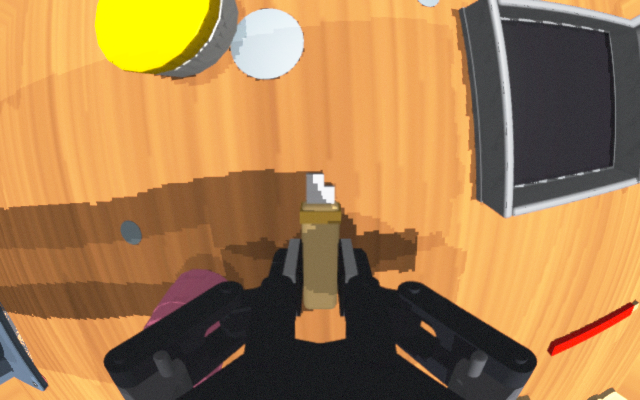

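```bash
python3 - <<'E'
from h import *
p=[.5868,.191,.12]; P0=readout.read_position()
manip.move_linear([P0[0],P0[1],.14],.15)
t=case_T(p)@[-.010,-.008,0,1]; t=t[:3]
manip.goto(t+[0,0,.14],down(p[2]))
cp,im=snap("wrist","h0"); print(readout.read_width())
o=im.copy()
X=(np.c_[boxpts((-.06,.06),(-.05,.05),(.03,)),np.ones(4)]@case_T(p).T)[:,:3]
for r in project(cp,X,"wrist"): cv2.circle(o,(int(r[1]),int(r[0])),3,(255,0,0),-1)
cv2.imwrite("pics/h1.png",o[:,:,::-1]); print(readout.read_time())
E
```

```text
0.01691747462133833
17.7167
```

View pics/h1.png

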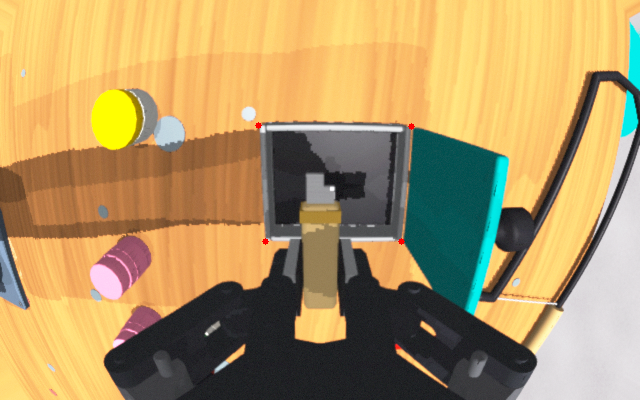

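```bash
python3 - <<'E'
from h import *
p=[.5868,.191,.12]
t=(case_T(p)@[-.010,-.008,0,1])[:3]
manip.move_linear(t+[0,0,.035],.12,force_limit=10)
print(manip.move_linear(t+[0,0,.0165],.03,force_limit=5),readout.read_position(),readout.read_contact_force())
manip.set_gripper(.034,30)
manip.move_linear(t+[0,0,.14],.15)
manip.move_linear(t+[-.08,0,.20],.2)
snap("wrist","i0"); print(readout.read_time())
E
```

```text
True [0.57775446 0.1818509  0.01862362] [-1.17281002  0.04755204  4.5024394 ]
21.2583
```

View pics/i0.png

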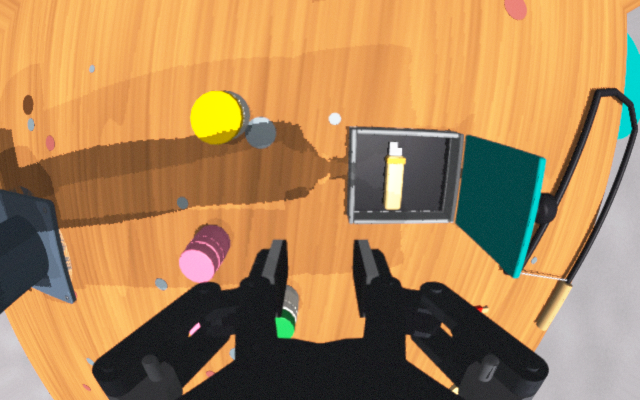

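```bash
python3 - <<'E'
from h import *
p=[.5868,.191,.12]; q=down(np.pi/2+p[2])
G=np.array([0.6985,.2044,.1101]); k1=knob(p,1.65)
manip.set_gripper(.055,25)
c=readout.read_position(); manip.move_linear([c[0],c[1],.24],.25)
manip.goto([.62,.2,.25],q)
manip.goto(G+[0,0,.12],q)
print(manip.move_linear(G,.12,force_limit=8))
manip.set_gripper(0.0,25); print(readout.read_width(),readout.read_contact_force())
snap("wrist","j0")
for th in list(np.arange(1.45,.2,-.2))+[.08]:
    manip.move_linear(G+knob(p,th)-k1,.15,force_limit=25)
    print(round(th,2),np.round(readout.read_contact_force(),1),np.round(readout.read_position(),4),round(readout.read_width(),4))
c=readout.read_position()
print(manip.move_linear(c+[-.002,0,-.010],.03,force_limit=15),readout.read_position(),readout.read_contact_force())
snap("side","j1"); print(readout.read_time())
E
```

```text
False
0.0265486538826129 [0.25290429 0.07924326 2.39281198]
1.45 [0.6 1.5 4.3] [0.6808 0.2024 0.1193] 0.0266
1.25 [-0.   1.   4.4] [0.6613 0.2001 0.1232] 0.0265
1.05 [-1.1  0.4  4.4] [0.6412 0.1978 0.1233] 0.0266
0.85 [-3.   2.6  3.2] [0.6214 0.1955 0.1194] 0.0265
0.65 [-2.   3.4  1.3] [0.6027 0.1933 0.1116] 0.0265
0.45 [-1.2  3.6 -1.3] [0.5864 0.1914 0.1005] 0.0265
0.25 [ 0.1  6.1 -3. ] [0.5728 0.1898 0.0867] 0.0267
0.08 [ 0.9  5.6 -3. ] [0.5635 0.1887 0.0729] 0.0268
True [0.5608386  0.18858126 0.06704371] [-0.6187592  -0.77008954  4.92879187]
27.925
```

View pics/j1.png

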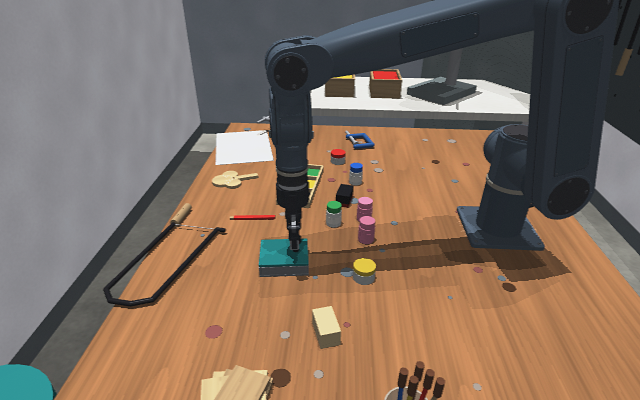

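```bash
python3 - <<'E'
from h import *
p=[.5868,.191,.12]; c=readout.read_position()
manip.set_gripper(.055,25)
manip.move_linear([c[0],c[1],.14],.2)
manip.set_gripper(.0,25)
print(manip.move_linear([c[0],c[1],.08],.04,force_limit=22),readout.read_position(),readout.read_contact_force())
c=readout.read_position()
manip.move_linear([c[0],c[1],.16],.2)
manip.set_gripper(.08,30)
manip.goto([.46,.185,.24],down(np.pi/2))
snap("wrist","k0"); cp,im=snap("side")
cv2.imwrite("pics/k1.png",cv2.resize(im[220:300,230:350],None,fx=6,fy=6)[:,:,::-1])
for z,n in((.02,"tin_yellow_mid"),):
    cp,im=snap("wrist"); print([(x["conf"],onz(cp,x["point"],"wrist",z)) for x in models.tip_of("wrist",n)])
print(readout.read_time())
E
```

```text
True [0.56060781 0.18850104 0.09252788] [-0.7475673  -0.35596809  4.59212665]
[(0.71, array([ 0.47322842, -0.00233734,  0.02      ])), (0.62, array([0.39115525, 0.23119819, 0.02      ]))]
32.5167
```

View pics/k1.png

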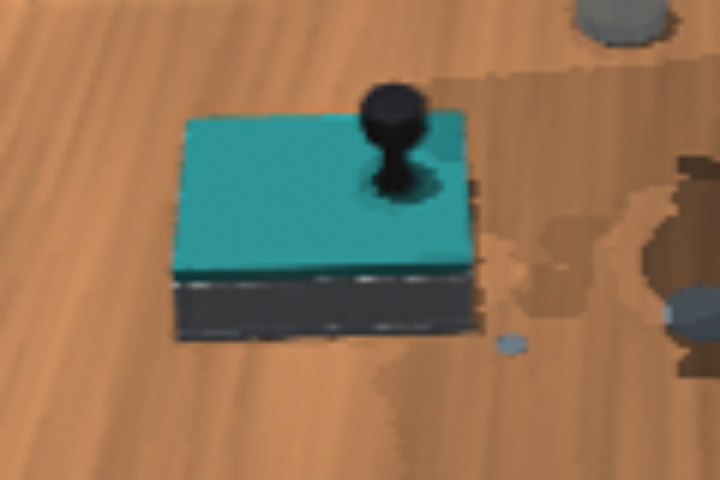

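View pics/k0.png

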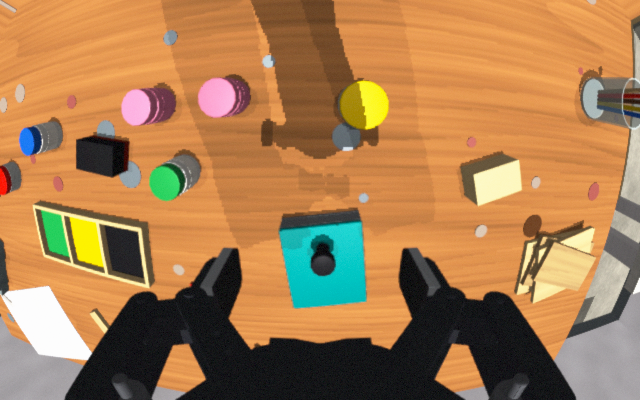

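```bash
python3 - <<'E'
from h import *
from scipy.optimize import minimize
manip.goto([.44,-.17,.26],down(np.pi/2))
cp,im=snap("wrist","l0")
hsv=cv2.cvtColor(im,cv2.COLOR_RGB2HSV)
d=models.cut_out("wrist","caddy"); m=d[0]["pixels"].astype(np.uint8); print([x["conf"] for x in d],m.sum())
h=cv2.convexHull(np.vstack(cv2.findContours(m,0,2)[0])); m2=m.copy(); cv2.fillConvexPoly(m2,h,1)
B=boxpts((-.052,.052),(-.126,.126),(0,.02))
def pts(v): return B@R.from_euler('z',v[2]).as_matrix().T+[v[0],v[1],0]
f=lambda v: np.abs(hullmask(cp,pts(v),"wrist")-m2).sum()/m2.sum()
s=np.array([.584,-.201,0.]); r=minimize(f,s,method="Nelder-Mead",options=dict(initial_simplex=s+np.vstack([np.zeros(3),np.diag([.015,.015,.1])])))
print(r.x,r.fun)
o=im.copy(); cs=cv2.findContours(m2,0,2)[0]; cv2.drawContours(o,cs,-1,(255,0,255),1)
for q in project(cp,pts(r.x),"wrist"): cv2.circle(o,(int(q[1]),int(q[0])),3,(255,0,0),-1)
# bay centres
for y in(-.082,0,.082):
    q=project(cp,R.from_euler('z',r.x[2]).apply([0,y,0])+[r.x[0],r.x[1],.006],"wrist")[0]; cv2.circle(o,(int(q[1]),int(q[0])),3,(255,0,0),-1)
cv2.imwrite("pics/l1.png",o[:,:,::-1])
for n,z in(("pot_green_mid",.0325),("sander_mid",.02)): print(n,[(x["conf"],np.round(onz(cp,x["point"],"wrist",z),4)) for x in models.tip_of("wrist",n)])
# sander black mask top z=.04
d=models.cut_out("wrist","sander_mid"); print([(x["conf"],x["point"]) for x in d])
m=d[0]["pixels"].astype(np.uint8)
B2=boxpts((-.021,.021),(-.035,.035),(0,.04))
f2=lambda v: np.abs(hullmask(cp,B2@R.from_euler('z',v[2]).as_matrix().T+[v[0],v[1],0],"wrist")-m).sum()/m.sum()
for y0 in(-.3,0,.3):
    s=np.array([.4395,-.116,y0]); r=minimize(f2,s,method="Nelder-Mead",options=dict(initial_simplex=s+np.vstack([np.zeros(3),np.diag([.01,.01,.1])]))); print(r.x,r.fun)
print(readout.read_time())
E
```

```text
[0.74] 11442
[ 0.57994019 -0.19858944 -0.12189983] 0.05894659118877676
pot_green_mid [(0.94, array([0.4668, 0.0079, 0.0325])), (0.86, array([0.3746, 0.0843, 0.0325])), (0.61, array([ 0.3759, -0.0175,  0.0325]))]
sander_mid [(0.76, array([ 0.4393, -0.1166,  0.02  ]))]
[(0.83, [161.5, 362.7]), (0.22, [139.3, 577.3])]
[ 0.43679814 -0.11632759 -0.20115873] 0.0890958558281947
[ 0.43679872 -0.11668037 -0.20360378] 0.08905321154124982
[ 0.43664342 -0.11673817 -0.19621553] 0.08875470153263568
34.1
```

View pics/l1.png

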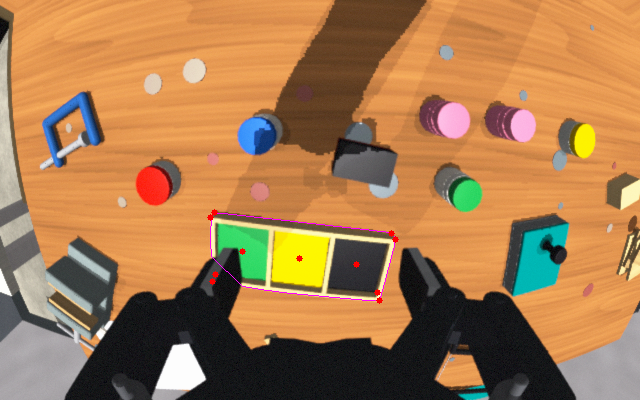

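```bash
cat >> h.py <<'E'
CAD=np.array([.5825,-.200,0.]); CY=-.115
def bay(y): return CAD+R.from_euler('z',CY).apply([0,y,0])
def pick(xy,a,z,opn,sq,tag):
    manip.set_gripper(opn,sq); P=np.array([xy[0],xy[1],0.])
    manip.goto(P+[0,0,.15],down(a))
    print("dn",manip.move_linear(P+[0,0,z],.15,force_limit=10))
    manip.set_gripper(0,sq); print("w",readout.read_width(),readout.read_position()); snap("wrist",tag)
    manip.move_linear(P+[0,0,.15],.15); print("w",readout.read_width())
def place(xy,a,z,opn,tag):
    P=np.array([xy[0],xy[1],0.])
    manip.goto(P+[0,0,.16],down(a)); print("w",readout.read_width()); snap("wrist",tag+"a")
    manip.move_linear(P+[0,0,z+.015],.15,force_limit=12)
    print("pl",manip.move_linear(P+[0,0,z-.004],.03,force_limit=5),readout.read_position())
    manip.set_gripper(opn); manip.move_linear(P+[0,0,.16],.15); snap("wrist",tag+"b"); print("t",readout.read_time())
E
python3 - <<'E'
from h import *
pick((.467,.0075),0.0,.036,.066,40,"m0")
place(bay(-.082),CY,.042,.062,"m1")
E
```

```text
dn False
w 0.04286945795453853 [0.4684615  0.00730755 0.0377176 ]
w 0.04244402724364277
w 0.04230837460682443
pl True [ 0.57298055 -0.28170316  0.04359472]
t 42.15
```

View pics/m0.png

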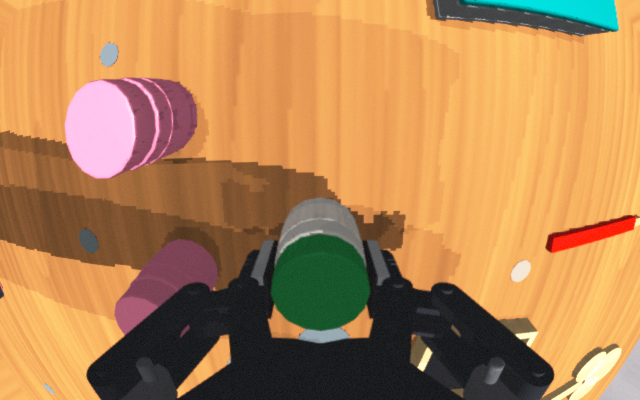

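View pics/m1b.png

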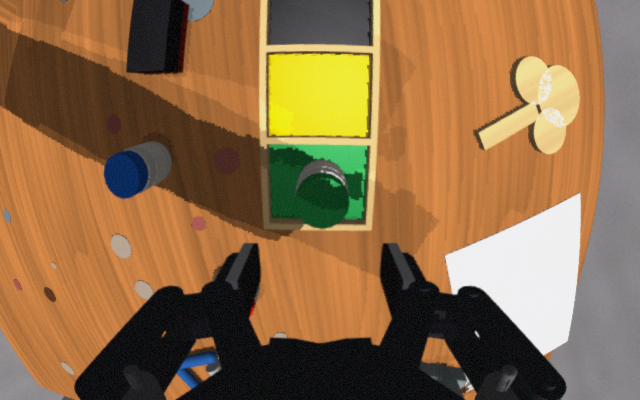

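```bash
python3 - <<'E'
from h import *
manip.goto([.34,.235,.2],down(np.pi/2))
cp,im=snap("wrist","n_"); d=models.tip_of("wrist","tin_yellow_mid"); print([(x["conf"],np.round(onz(cp,x["point"],"wrist",.02),4)) for x in d])
# lid centre from yellow mask at z=.04
hsv=cv2.cvtColor(im,cv2.COLOR_RGB2HSV); m=((hsv[...,0]>25)&(hsv[...,0]<35)&(hsv[...,1]>180)&(hsv[...,2]>100)).astype(np.uint8)
n,l,s,c=cv2.connectedComponentsWithStats(m)
for i in range(1,n):
    if s[i,4]>300: print(s[i,4],c[i],onz(cp,c[i][::-1],"wrist",.04))
E
```

```text
[(0.61, array([0.3872, 0.2351, 0.02  ]))]
1816 [318.07048458 224.15528634] [0.38660161 0.2323536  0.04      ]
609 [ 75.66174056 310.35796388] [ 0.55081848 -0.16004602  0.04      ]
```

View pics/n_.png

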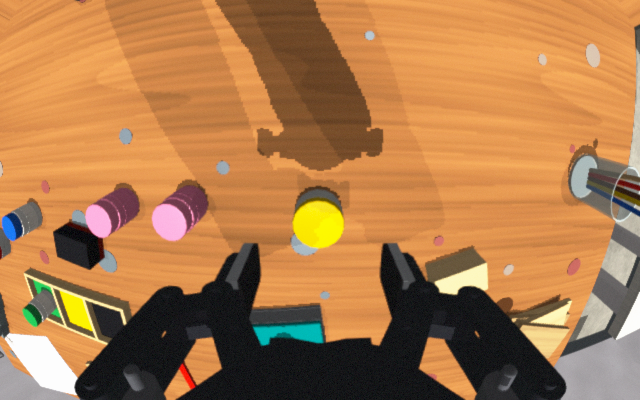

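```bash
python3 - <<'E'
from h import *
pick((.3865,.2335),0.0,.027,.08,40,"n0")
place(bay(0),CY,.033,.066,"n1")
E
```

```text
dn False
w 0.052750797968227715 [0.38790017 0.23410347 0.02866623]
w 0.05263238070738189
w 0.05269810535139746
pl True [ 0.58262029 -0.2002051   0.0345899 ]
t 52.8167
```

View pics/n1b.png

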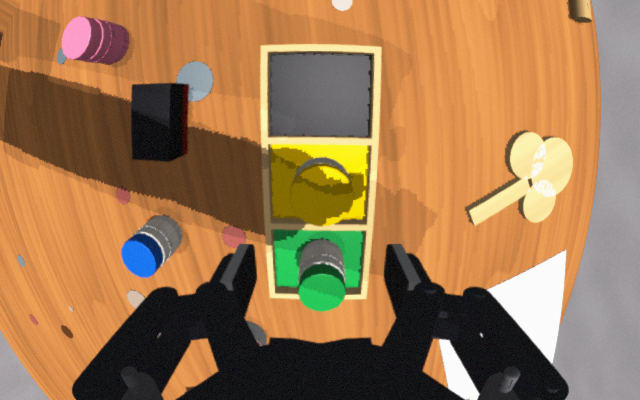

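```bash
python3 - <<'E'
from h import *
pick((.438,-.117),-.2,.027,.066,40,"o0")
place(bay(.083),CY+np.pi/2,.034,.056,"o1")
manip.goto([.4,.0,.3],down(np.pi/2))
for c in("wrist","side","scene"): snap(c,"p_"+c)
print(readout.read_time())
E
```

```text
dn False
w 0.041107399126647334 [ 0.43929079 -0.11754988  0.0285115 ]
w 0.04119647507099222
w 0.041360077501002096
pl True [ 0.59226239 -0.1177859   0.03449237]
t 60.2333
61.4167
```

View pics/o1b.png

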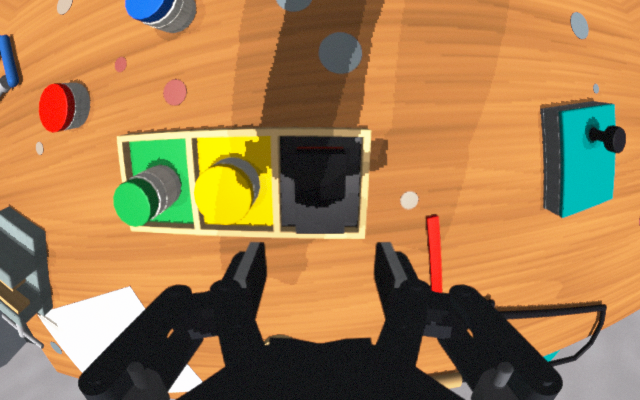

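View pics/p_side.png

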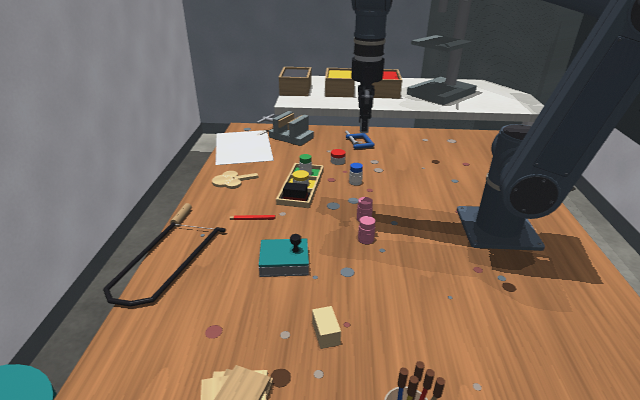

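View pics/p_wrist.png

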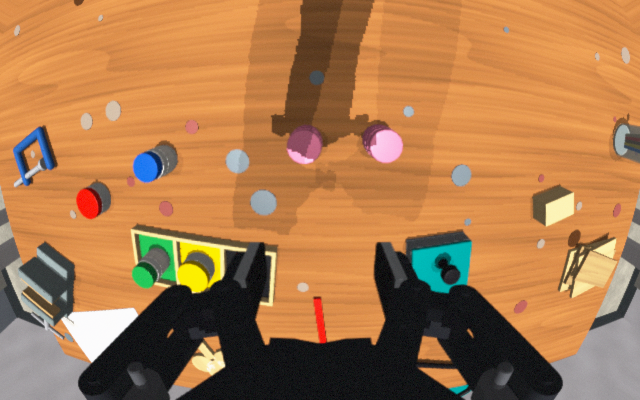

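```bash
python3 - <<'E'
from h import *
manip.goto([.50,-.13,.22],down(np.pi/2))
cp,im=snap("wrist","q0")
o=cv2.resize(im[200:330,200:420],None,fx=3.5,fy=3.5,interpolation=cv2.INTER_CUBIC)
o=np.clip(o.astype(float)*1.8+20,0,255).astype(np.uint8)
T=R.from_euler('z',CY)
for X,c in((T.apply(boxpts((-.035,.035),(-.021,.021),(0,.04)))+bay(.083)+[0,0,.006],(255,0,0)),(T.apply(boxpts((-.046,.046),(.044,.12),(.02,)))+CAD,(0,0,255))):
    for r in project(cp,X,"wrist"): cv2.circle(o,(int((r[1]-200+.5)*3.5),int((r[0]-200+.5)*3.5)),4,c,-1)
cv2.imwrite("pics/q1.png",o[:,:,::-1])
cp,im=snap("scene"); cv2.imwrite("pics/q2.png",cv2.resize(im[150:250,170:310],None,fx=5,fy=5)[:,:,::-1])
E
```

```text
(no output)
```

View pics/q1.png

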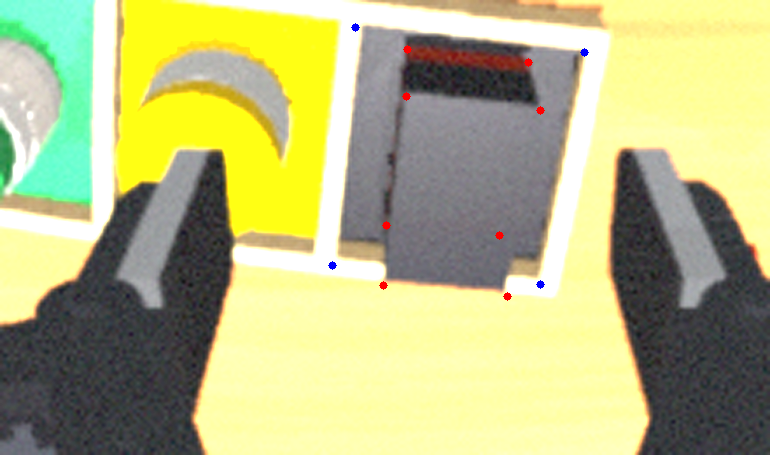

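View pics/q2.png

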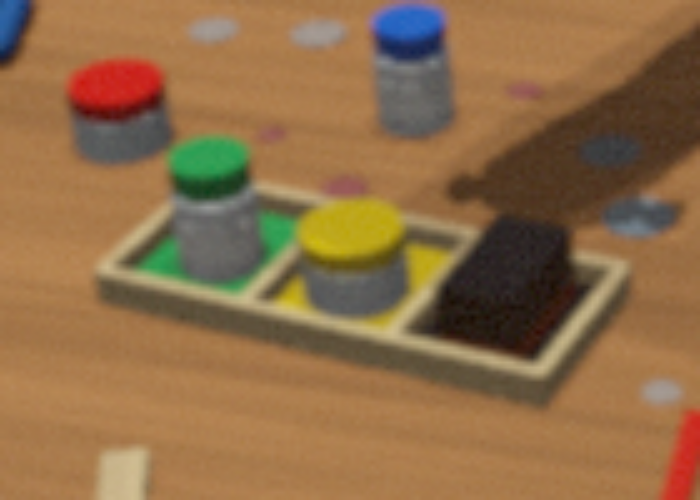

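```bash
python3 - <<'E'
from h import *
manip.goto([.40,.0,.3],down(np.pi/2)); manip.dwell(.5)
print(readout.read_time(),readout.read_contact_force()); manip.finish_job()
E
```

```text
63.5333 [-0.39704879 -0.18982563 -0.12702838]
the job is handed in; nothing more can be done
```

The job is done and handed in at about 63.5 s of the 134 s allowed.

- **Knife:** I opened the case lid by its knob to about 1.65 rad and laid the knife flat inside. I swung the lid shut and pressed it down with about 22 N on the knob. The pictures afterwards show the lid flush with the case.
- **Caddy:** Only after that did I put the green-capped pot in the green bay, the yellow-lidded tin in the yellow bay and the sanding block in the black bay. The block lies flat, turned with its length across the caddy for clearance.

**Last checks:**
- The close wrist and scene views show the pot and tin upright and the block flat on its bay floor, matching where I projected it to within a few pixels.
- None of my pictures shows a look-alike or pink pot moved; I judged that by eye.
- The gripper was well clear and its force reading was near zero.

**Disagreements:**
- The automatic fit of the caddy outline was pulled slightly off by a finger in the picture, so I set the caddy position by averaging it with the network readings.
- The case pose from the wrist camera alone and from all three cameras differed by about 3 mm. I used a value in between.
- No check failed.

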